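Close the roll bin

ROBOT

A 6-joint arm with a two-finger parallel gripper is mounted at the origin on the work surface. World frame = base frame: x ahead of the robot, y to its left, z up, the work surface at z = 0. Lengths are in mm, angles in rad, forces in N, time in s.
With the tool pointing down it reaches from about 300 to 775 mm from the base axis. Payload 14.6 kg.
Tool frame: the origin (TCP) lies midway between the tips of the shut fingers; the grasp point (between the pads) lies 19 mm behind it (manip.hold_point_z is the distance from the TCP to the grasp point, in mm); z points along the fingers, y is the direction in which the jaws open and shut (so a half turn about z gives the same grasp; the last joint's range is limited). The gripper opens to 94 mm and grips with 3 to 60 N. Pads are 16 mm wide; open, the fingers measure 119 mm over their backs; the gripper's body (75 mm by 177 mm) begins 78 mm behind the grasp point.
Start: joints at [-1.275, 0.3, 1.521, -0, 1.321, -0.067], TCP at [195.184, -514.191, 205.446] pointing down, gripper open.
Joint ranges: [-3.03, 3.03], [-0.79, 2.21], [0.23, 2.52], [-1.04, 4.18], [0, 3.07], [-2.55, 2.55]. Speed limits (rad/s): [2.22, 2.22, 2.57, 3.14, 3.14, 3.14].

INTERFACE

Orientations are given as [roll, pitch, yaw] about the fixed x, y, z axes, in that order (R = Rz(yaw) Ry(pitch) Rx(roll)).
In Python, from cell import manip gives the robot as it stands.
- The arm moves only by the shell command python3 -m crank 'ROWS' [OPENING] [FORCE]. ROWS is JSON, a list of rows, each an object with "offset": the shift along the world's x, y, z in m, a list of three; "spin": the turn about the world's z in degrees. In form: [{"offset": [dx, dy, dz], "spin": spin}, ...]. A call has exactly 8 rows; each row is the pose to reach, as a shift and turn from the pose measured when the call began; what a row does not reach only later rows make up. A row lasts 1/12 s, in which the tool goes at most 41.7 mm and 7.16 degrees, less where a joint would pass 70% of its speed; a pose out of reach is approached as far as the arm can. A call with a gripper value outside its range is refused whole. OPENING is the opening, from 0 (shut) to 1 (fully open), set as the call begins (- or left out, the last holds). The fingers move at their own pace and stop on an object; FORCE is the grip in N (left out, the last holds). Time passes only in rows, so rows that repeat a pose let the fingers close, or fill a call up. It gives the time, the measured TCP pose, the force and the opening at its end, in the units of the state.
- manip.read_state(): the state, without advancing time (a new reading comes with each control period).
- manip.camera(name): name is "scene" or "top"; returns a dict with "pixels" (420x560x3 uint8, red, green, blue), "fx", "fy", "cx", "cy" (pixels), "k1" (the pictures are not rectified: a ray, as slopes to the right and down, at radius r is drawn at 1 + k1 r^2 times it, then the intrinsics apply), "extrinsics" (4x4, takes a point from world to camera coordinates). Camera axes: x right, y down, z forward; pixel columns grow to the right and rows downward; lengths in mm; the calibration is good to about 2 mm. A picture is of the moment at which its call begins. There is no depth.
- manip.sign_off(): hands the job in, once; it reports no verdict.
Trained networks look in a picture, given as the dict that the camera call returned (one of the last four; its "shot" number tells which), for a name from the list of things; names that differ only in an ending like _2 or _b are one class to them, and where a whole thing is asked for, a point or a joint stands for the part that bears it (a point fixed in the world has none). Each returns a list of dicts, best first, with "conf" (0 to 1); they miss things now and then, are a little off and sometimes report something else, mostly with a low value. They report only what shows in the picture. A call takes as long as a camera call.
- manip.search_frame(picture, name): "location" ([x, y, z] in mm, in world coordinates, good to about 4 mm: the middle of the surface that is visible of it).
- manip.masks_of(picture, name): "mask" (420x560 bool, what is visible of it).
The state is a dict: "clock": time; "joints": joint angles; "qd": joint speeds; "effort": joint torques, N m; "eef_pos": TCP position; "eef_rot": TCP orientation; "wrist_force": force on the tool from outside, world axes, zero at the start; "moment": the same for the moment, N m; "finger_gap": finger opening in mm.
Only numpy, scipy, OpenCV 4.12 (cv2) and the standard library are available. Lean on these libraries where they do the work, as an engineer would, in place of code of your own. Each camera call takes 0.05 s, during which the arm holds its last target. There are 200 camera calls.

TASK

Close the wooden roll bin on the bakery counter: its lid is propped open by a folding stay, so first lift the stay's knee up past straight by its rod to unlock it and let go of the rod. Then take the lid by its pull bar, lower it by hand all the way shut without letting it drop, and let go. Leave the rolls in the bin and the other things on the counter where they are.

Things in the scene. Friction and masses are not known exactly. Their poses are not given: they have to be found in the camera images.
- bin: open wooden bin fixed to the counter, 200 deep (its x) x 280 wide (its y) x 110 mm high, walls 10 mm; origin at the centre of its underside; its own x axis points away from the robot (yaw differs from run to run). Lid hinge along the top of its far (+x) side, folding steel stay outside its right-hand (-y) side
- lid (a joint): angle of the lid above shut, rad: 0 = shut on the rim, about 1.08 as found. Its stiff hinge (friction about 0.3 N m) holds the 0.4 kg lid (varies a little per run) near its open position even when the stay is unlocked; lower down, below 0.6 to 0.9 rad, the lid falls if not held. The lid is a 200 x 280 x 12 mm board
- lid_hinge (a point): point on the lid's hinge axis, half-way along the bin's width: 100 mm behind the bin's centre, 116 mm up; the axis lies along the bin's y
- pull_mid (a point): round steel pull bar, 12 mm thick, 150 mm long, parallel to the lid's hinge axis, 240 mm from it; two arms, 70 mm either side of its middle, leave a clear gap of 33 mm between bar and lid edge. This point is the bar's middle, on its axis. 328 mm above the counter as found, 116 mm when shut. Pinched from above, it turns between the pads as the lid swings
- stay_rod (a point): on the axis of the knee's round steel rod, 14 mm thick, standing 76 mm out from the bin's right side; this point is 55 mm out (grip there, clear of the lid), 143 mm up when locked, 150 mm at the centre, 160 mm or more well unlocked (a swing of 22 mm, up and to the bin's front, about stay_foot's axis, radius 88 mm). Then it stays where left. Not past centre, or barely, the lid jams when lowered
- stay_foot (a point): point on the axis (along the bin's y) of the stay's lower pivot on the bin's side, at the same 55 mm out from the side as stay_rod: 85 mm in front of the bin's centre (bin -x), 96 mm up
- roll_a: bread roll in the bin, 110 x 58 mm, origin under its centre; bystander
- roll_b: bread roll in the bin, 100 x 54 mm, origin under its centre; bystander
- tongs: steel bread tongs lying in front of the bin, 220 x 75 x 18 mm; bystander
- jar: amber glass jar, 64 mm across, 100 mm high, left of the bin; bystander
- dish: white bowl, 100 mm across, 35 mm high, right of the bin below the rod; bystander
- card_stand: blank card in a wooden foot, 90 mm wide, 75 mm high; bystander
- scraper: spatula lying on the counter; bystander
- mug: blue mug, 80 mm across, 90 mm high; bystander

How it is judged (in metres and radians):
On the way, in this order (a step that is already met when the one before it is completed fails the run):
1. the stay's knee has been lifted past centre (its rod at least 154 mm above the bin's underside, the centre being at 150) with the lid still up, and the rod let go (z of stay_rod in the frame of bin above 0.154 m and value of joint lid above 0.8 rad and contact force between the fingers and bin below 0.1 N), for 0.2 s.
2. the lid is half-way down with the fingers on its pull bar (value of joint lid below 0.5 rad and contact force between the fingers and bin above 0.5 N and distance between the grasp point and pull_mid below 0.085 m), for 0.1 s.
At the end, for the whole second after the job is handed in: the lid is shut (within 0.03 rad of resting on the rim) and the robot has let go (value of joint lid below 0.03 rad); the robot touches nothing.
It fails at once if the lid drops or is slammed (swings faster than 2 rad/s downward) (velocity of joint lid below -2 rad/s).
It fails at once if a bystander is moved more than 40 mm (distance of any of roll_a, roll_b, tongs, jar, dish, card_stand, scraper, mug from where it was at the start of the episode above 0.04 m).
It also fails if it takes over 61 s, if anything falls off the work surface, if the arm or the gripper's body presses on something with over 40 N, if the wrist force passes 120 N, or if a joint passes its speed limit or range.

## Working session

There is one attempt and no reset: what is moved stays moved. The work goes in short steps, Python scripts to look and compute and a shell command to move; the robot and the scene stay as the last step left them, time stands still between calls to the robot, and variables do not carry over. Pictures are saved under pics/ and viewed, about 8 in all and at most 12, crops included, and the job is handed in when it is done.

```bash
mkdir -p pics
python3 - <<'E'
from cell import manip
import cv2,numpy as np
for c in ["scene","top"]:
    p=manip.camera(c)
    cv2.imwrite(f"pics/{c}0.png",p["pixels"][...,::-1])
    print(c,p["fx"],p["cx"],p["cy"],p["k1"],np.round(p["extrinsics"],3).tolist())
    for n in ["bin","lid","pull_mid","stay_rod","stay_foot","lid_hinge","dish","tongs","jar","mug","card_stand","scraper"]:
        try: print(n,[(np.round(d["location"]).tolist(),round(d["conf"],2)) for d in manip.search_frame(p,n)[:2]])
        except Exception as e: print(n,e)
s=manip.read_state();print(s)
E
```

```text
scene 480.9146563659071 275.0584449469558 217.8898001552932 -0.13752644619406332 [[0.643, -0.766, -0.004, -299.554], [-0.684, -0.571, -0.454, 482.977], [0.345, 0.295, -0.891, 1377.982], [0.0, 0.0, 0.0, 1.0]]
bin [([578.0, -28.0, 39.0], 0.89)]
lid [([600.0, -38.0, 278.0], 0.75), ([425.0, 499.0, 51.0], 0.73)]
pull_mid [([597.0, -39.0, 279.0], 0.78), ([586.0, 21.0, 59.0], 0.41)]
stay_rod [([533.0, -185.0, 152.0], 0.58)]
stay_foot [([577.0, -33.0, 45.0], 0.94), ([401.0, -332.0, 4.0], 0.34)]
lid_hinge [([577.0, -27.0, 43.0], 0.69), ([586.0, -282.0, 20.0], 0.27)]
dish [([589.0, -279.0, 22.0], 0.76)]
tongs [([399.0, 8.0, 9.0], 0.78)]
jar [([618.0, 169.0, 89.0], 0.61), ([602.0, -41.0, 278.0], 0.33)]
mug [([427.0, 502.0, 52.0], 0.66)]
card_stand [([603.0, -423.0, 18.0], 0.91), ([599.0, -40.0, 278.0], 0.41)]
scraper [([404.0, -330.0, 2.0], 0.89)]
top 476.9812156660109 280.724077428889 205.42990951444628 -0.04103818270790362 [[0.008, -1.0, -0.008, 41.787], [-0.998, -0.008, -0.06, 553.714], [0.06, 0.008, -0.998, 1718.433], [0.0, 0.0, 0.0, 1.0]]
bin [([573.0, -26.0, 130.0], 0.88)]
lid [([619.0, -
[... 431 characters left out ...]
3)]
scraper [([393.0, -340.0, 1.0], 0.62)]
{'clock': 1.3, 'joints': array([-1.27458603e+00,  2.99860240e-01,  1.52099160e+00, -2.63103609e-05,
        1.32066767e+00, -6.66090409e-02]), 'qd': array([-0.00093278,  0.00090963, -0.00088492,  0.00015735, -0.00053853,
       -0.00060929]), 'effort': array([ 1.51426666e-03, -5.31660748e+01, -3.52918267e+01,  7.09237391e-02,
        2.12628243e-02,  2.38877206e-06]), 'eef_pos': array([ 195.18820752, -514.20274441,  205.47095932]), 'eef_rot': array([3.14152137e+00, 3.03039335e-05, 3.62825850e-01]), 'wrist_force': array([ 0.04587762, -0.06187637, -0.27535976]), 'moment': array([ 0.00992076,  0.00277489, -0.00863992]), 'finger_gap': 94.05782701239255}
```

View pics/scene0.png

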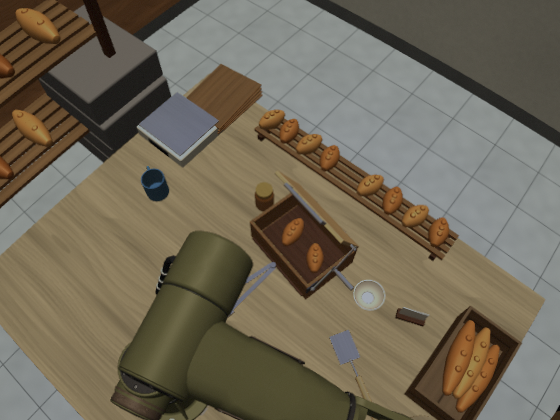

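View pics/top0.png

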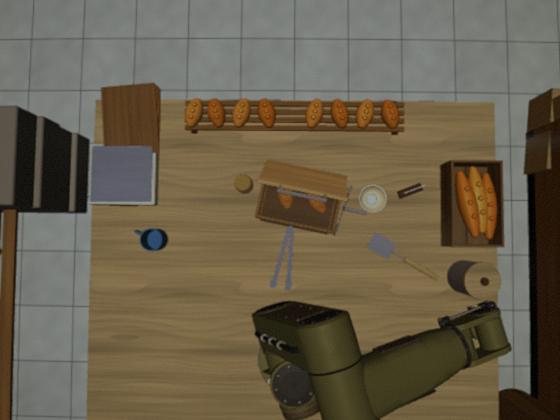

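Scene: open bin at about (300,245), lid up, and the stay rod pointing right to (350,285). The dish at (368,295) is near the rod. In the top view the rod tip is at about (365,212), the bin's front edge runs (256,218)–(336,233), so yaw is about -10°. Next I'll enlarge both views.

Run:
```python
import cv2,numpy as np
a=cv2.imread("pics/scene0.png")[175:310,235:395];b=cv2.imread("pics/top0.png")[150:250,235:395]
a=cv2.resize(a,None,fx=5,fy=5,interpolation=cv2.INTER_CUBIC)[:,:]
b=cv2.resize(b,None,fx=5,fy=5,interpolation=cv2.INTER_CUBIC)
cv2.imwrite("pics/crop_b.png",b);cv2.imwrite("pics/crop_a.png",a[:600])
```

```text
(no output)
```

View pics/crop_b.png

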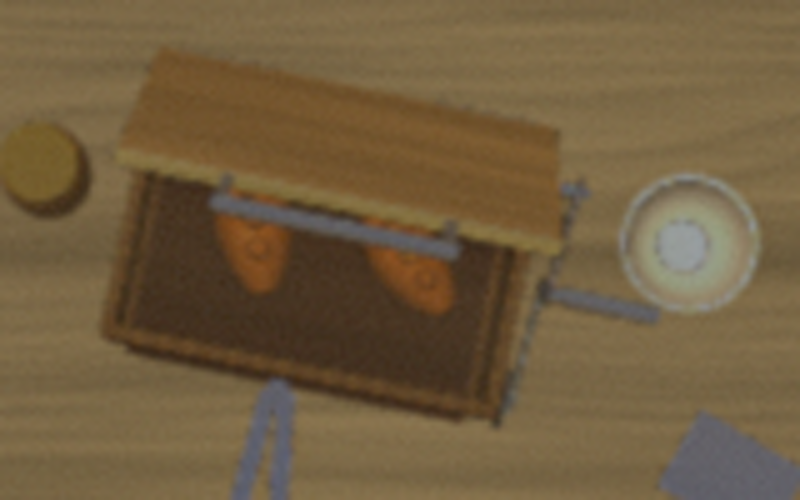

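View pics/crop_a.png

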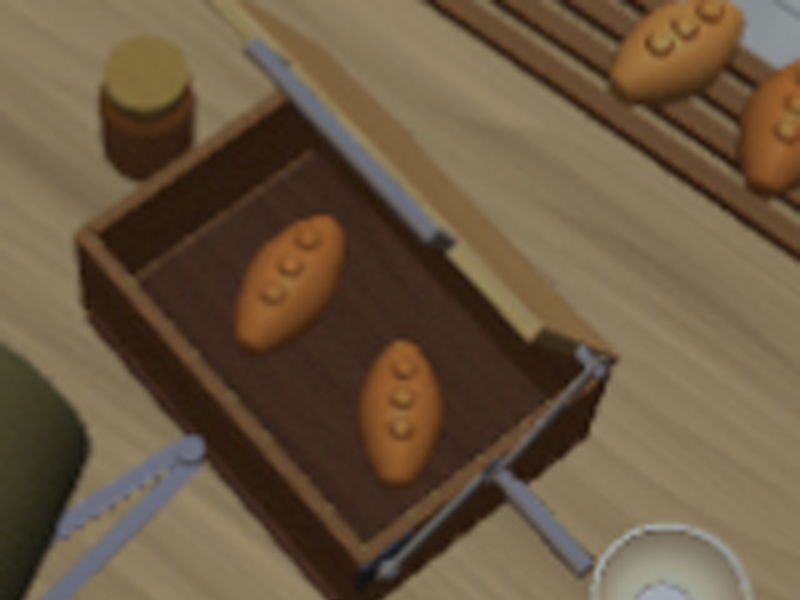

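```bash
cat > h.py <<'E'
import numpy as np,cv2
from scipy.optimize import least_squares
def proj(cam,P):
    E=cam["E"];c=P@E[:3,:3].T+E[:3,3];s=c[:,:2]/c[:,2:]
    s=s*(1+cam["k1"]*(s**2).sum(1,keepdims=True))
    return s*cam["f"]+[cam["cx"],cam["cy"]]
def cam(p): return dict(E=np.array(p["extrinsics"]),k1=p["k1"],f=np.array([p["fx"],p["fy"]]),cx=p["cx"],cy=p["cy"])
def w(pose,P):
    x,y,a=pose;c,s=np.cos(a),np.sin(a);P=np.atleast_2d(P)
    return P@np.array([[c,-s,0],[s,c,0],[0,0,1]]).T+[x,y,0]
E
python3 - <<'E'
from cell import manip
from h import *
pb=100-240*np.cos(1.083)
P=np.array([[-100,140,110],[-100,-140,110],[pb,75,328],[pb,-75,328],[-10.6,-216,143]])
T=np.array([[105,330],[494,411],[212,203],[458,252],[658,315]])/5+[235,150]-.4
S=np.array([[82,236],[362,552],[250,48],[437,239],[586,567]])/5+[235,175]-.4
ct,cs=cam(manip.camera("top")),cam(manip.camera("scene"))
f=lambda q:np.r_[proj(ct,w(q,P))-T,proj(cs,w(q,P))-S].ravel()
r=least_squares(f,[575,-28,-.18],loss="soft_l1",x_scale=[100,100,.1])
print(r.x,np.degrees(r.x[2]));print(np.round(f(r.x).reshape(2,-1,2),1).tolist())
q=r.x
for n,p in dict(rod=[-10.6,-195,143],rodc=[-15.2,-195,150],rod160=[-24.2,-195,160],rod165=[-30.4,-195,165],pull=[pb,0,328],pullshut=[-140,0,116]).items(): print(n,np.round(w(q,p),1))
E
```

```text
[ 5.77524717e+02 -2.23185148e+01 -2.01506116e-01] -11.545450007219294
[[[-1.0, 1.3], [1.0, 2.0], [0.5, -0.1], [0.4, 0.5], [-3.4, -0.1]], [[-0.7, -1.0], [1.4, 3.0], [1.9, -0.8], [0.9, -0.2], [-1.6, -2.7]]]
rod [[ 528.1 -211.3  143. ]]
rodc [[ 523.6 -210.3  150. ]]
rod160 [[ 514.8 -208.5  160. ]]
rod165 [[ 508.7 -207.3  165. ]]
pull [[565.3 -19.8 328. ]]
pullshut [[440.4   5.7 116. ]]
```

```bash
python3 -m crank '[{"offset":[0.02,0.018,0],"spin":3.6},{"offset":[0.04,0.037,0],"spin":7.2},{"offset":[0.062,0.056,0],"spin":10.8},{"offset":[0.083,0.075,0],"spin":14.4},{"offset":[0.104,0.094,0],"spin":18},{"offset":[0.125,0.112,0],"spin":21.6},{"offset":[0.146,0.131,0],"spin":25},{"offset":[0.166,0.15,0],"spin":29}]' 1
python3 -m crank '[{"offset":[0.02,0.018,0],"spin":3.6},{"offset":[0.04,0.037,0],"spin":7.2},{"offset":[0.062,0.056,0],"spin":10.8},{"offset":[0.083,0.075,0],"spin":14.4},{"offset":[0.104,0.094,0],"spin":18},{"offset":[0.125,0.112,0],"spin":21.6},{"offset":[0.146,0.131,0],"spin":25},{"offset":[0.166,0.15,0],"spin":29}]'
python3 - <<'E'
from cell import manip
import cv2
s=manip.read_state();print(s["clock"],s["eef_pos"],s["eef_rot"],s["wrist_force"],s["finger_gap"])
p=manip.camera("scene");a=p["pixels"][160:320,220:420,::-1]
cv2.imwrite("pics/s1.png",cv2.resize(a,None,fx=3.7,fy=3.7,interpolation=2))
E
```

```text
clock: 2.07
eef_pos: [362.1, -363.2, 205.6]
eef_rot: [3.141, 0.0, 0.872]
wrist_force: [-0.3, -0.6, 0.4]
finger_gap: 93.9
clock: 2.73
eef_pos: [529.1, -212.0, 205.6]
eef_rot: [3.141, 0.0, 1.381]
wrist_force: [0.1, 0.1, 0.7]
finger_gap: 93.9
2.7333 [ 529.14644743 -212.03958681  205.58426941] [3.14118370e+00 6.03396153e-05 1.38071782e+00] [0.14071239 0.13163913 0.73551346] 93.90526283662138
```

View pics/s1.png

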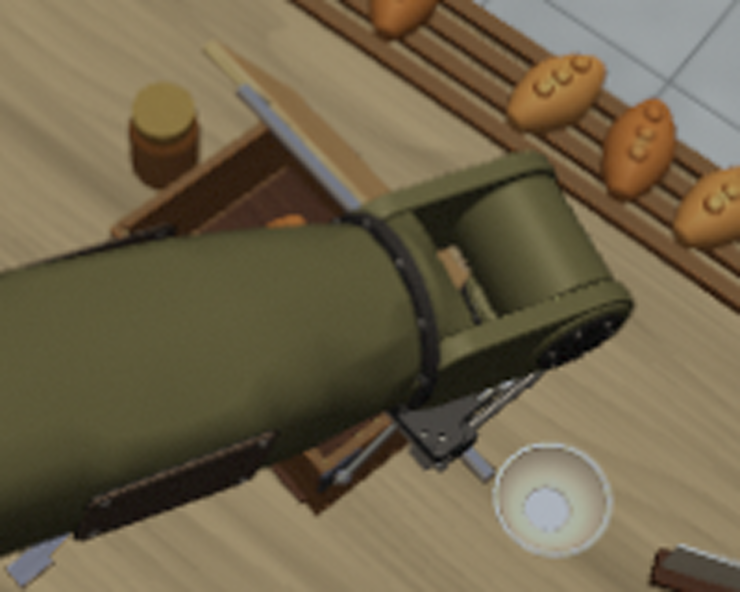

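The arm hides most of the bin, but the rod tip shows just outboard of the gripper, at (490,470), as planned. I'll descend and close gently.

```bash
python3 -m crank '[{"offset":[0,0,-0.014],"spin":0},{"offset":[0,0,-0.028],"spin":0},{"offset":[0,0,-0.042],"spin":0},{"offset":[0,0,-0.056],"spin":-0.5},{"offset":[-0.001,0,-0.068],"spin":-0.5},{"offset":[-0.001,0,-0.076],"spin":-0.5},{"offset":[-0.001,0,-0.081],"spin":-0.5},{"offset":[-0.001,0,-0.081],"spin":-0.5}]' 1
python3 -m crank '[{"offset":[0,0,0],"spin":0},{"offset":[0,0,0],"spin":0},{"offset":[0,0,0],"spin":0},{"offset":[0,0,0],"spin":0},{"offset":[0,0,0],"spin":0},{"offset":[0,0,0],"spin":0},{"offset":[0,0,0],"spin":0},{"offset":[0,0,0],"spin":0}]' 0 12
```

```text
clock: 3.45
eef_pos: [530.3, -209.0, 123.6]
eef_rot: [-3.141, -0.001, 1.38]
wrist_force: [-0.2, 0.4, -0.3]
finger_gap: 93.8
clock: 4.12
eef_pos: [530.3, -209.0, 123.7]
eef_rot: [-3.141, -0.001, 1.38]
wrist_force: [0.4, -0.6, -0.3]
finger_gap: 44.2
```

```bash
python3 -m crank '[{"offset":[0,-0.002,0],"spin":0},{"offset":[0,-0.002,0],"spin":0},{"offset":[0,-0.002,0],"spin":0},{"offset":[0,-0.002,0],"spin":0},{"offset":[0,-0.002,0],"spin":0},{"offset":[0,-0.002,0],"spin":0},{"offset":[0,-0.002,0],"spin":0},{"offset":[0,-0.002,0],"spin":0}]' 0 12
```

```text
clock: 4.78
eef_pos: [528.8, -210.8, 123.2]
eef_rot: [-3.137, -0.001, 1.38]
wrist_force: [-11.7, 1.6, 4.2]
finger_gap: 13.2
```

```bash
python3 -m crank '[{"offset":[0,0,0],"spin":0},{"offset":[-0.002,0.0004,0.0035],"spin":0},{"offset":[-0.0045,0.0009,0.007],"spin":0},{"offset":[-0.009,0.0018,0.012],"spin":0},{"offset":[-0.0133,0.0027,0.017],"spin":0},{"offset":[-0.017,0.0035,0.020],"spin":0},{"offset":[-0.0194,0.004,0.022],"spin":0},{"offset":[-0.0194,0.004,0.022],"spin":0}]' 0 30
```

```text
clock: 5.45
eef_pos: [509.0, -206.9, 145.9]
eef_rot: [-3.137, -0.001, 1.38]
wrist_force: [-0.8, -3.0, 0.1]
finger_gap: 13.2
```

```bash
python3 -m crank '[{"offset":[0,0,0],"spin":0},{"offset":[0,0,0],"spin":0},{"offset":[0,0,0],"spin":0},{"offset":[0,0,0],"spin":0},{"offset":[0,0,0],"spin":0},{"offset":[0,0,0],"spin":0},{"offset":[0,0,0],"spin":0},{"offset":[0,0,0],"spin":0}]' 0.6
python3 -m crank '[{"offset":[0,0,0.008],"spin":0},{"offset":[0,0,0.024],"spin":0},{"offset":[0,0,0.048],"spin":0},{"offset":[0,-0.005,0.072],"spin":0},{"offset":[-0.015,-0.025,0.1],"spin":0},{"offset":[-0.035,-0.045,0.13],"spin":0},{"offset":[-0.06,-0.06,0.16],"spin":0},{"offset":[-0.085,-0.075,0.19],"spin":0}]' 
python3 -m crank '[{"offset":[-0.025,0,0.03],"spin":0},{"offset":[-0.05,0,0.06],"spin":0},{"offset":[-0.075,0,0.09],"spin":0},{"offset":[-0.1,0,0.12],"spin":0},{"offset":[-0.12,0,0.14],"spin":0},{"offset":[-0.13,0,0.15],"spin":0},{"offset":[-0.13,0,0.15],"spin":0},{"offset":[-0.13,0,0.15],"spin":0}]'
python3 - <<'E'
from cell import manip
import cv2
for n in ["scene","top"]:
    p=manip.camera(n);a=p["pixels"][150:315,220:420,::-1]
    cv2.imwrite(f"pics/{n}2.png",cv2.resize(a,None,fx=4 if n=="scene" else 2,fy=4 if n=="scene" else 2,interpolation=2)[:600])
    for k in ["stay_rod","pull_mid"]: print(n,k,[(d["location"].round() if hasattr(d["location"],"round") else d["location"],d["conf"]) for d in manip.search_frame(p,k)[:2]])
E
```

```text
clock: 6.12
eef_pos: [509.0, -206.9, 145.8]
eef_rot: [-3.137, -0.001, 1.38]
wrist_force: [-0.0, 0.6, -0.2]
finger_gap: 56.4
clock: 6.78
eef_pos: [422.9, -282.1, 337.5]
eef_rot: [-3.138, -0.001, 1.38]
wrist_force: [0.2, -0.9, 0.4]
finger_gap: 56.5
clock: 7.45
eef_pos: [293.1, -282.2, 486.9]
eef_rot: [-3.137, -0.001, 1.38]
wrist_force: [0.2, -0.2, -0.3]
finger_gap: 56.6
scene stay_rod []
scene pull_mid [([597.6, -25.8, 270.0], 0.71)]
top stay_rod [([515.6, -186.5, 172.5], 0.49), ([573.9, -25.8, 148.2], 0.45)]
top pull_mid [([613.3, -29.6, 234.7], 0.81)]
```

View pics/scene2.png

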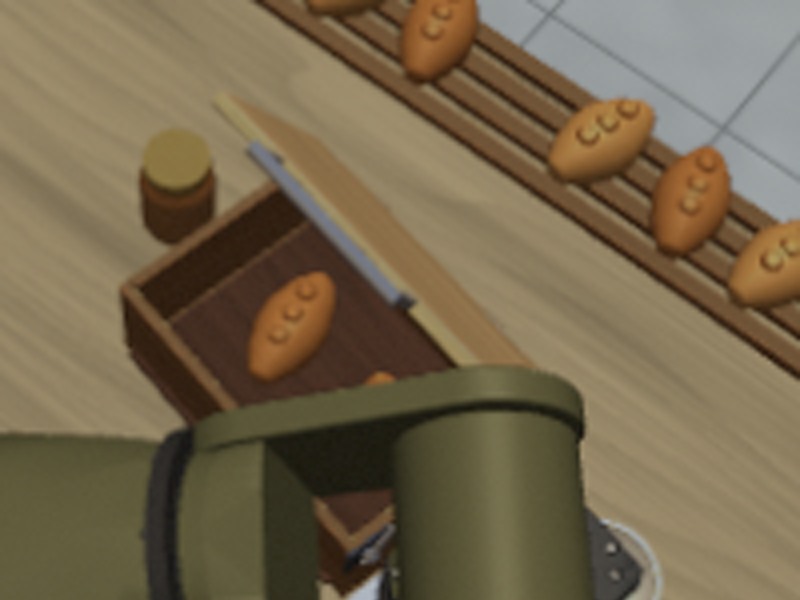

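The view shows the lid still up, with bar ends at crop (250,148) and (403,303), slightly lower than before. That fits the stay having been folded past centre. I'll compute the lid angle and the arc.

Run:
```python
from cell import manip
from h import *
p=manip.camera("scene");cs=cam(p)
q0=[577.5,-22.3,-.2015]
def bar(q,ph): 
    x=100-240*np.cos(ph);z=116+240*np.sin(ph);return w(q,[[x,75,z],[x,-75,z]])
res=np.array([[1.9,-.8],[.9,-.2]])
S0=np.array([[250,148],[403,303]])/4+[220,150]-.4
f=lambda v:(proj(cs,bar(q0,v[0]))-res-S0).ravel()
r=least_squares(f,[1.08]);ph=r.x[0];print(ph,f(r.x).round(1))
c=bar(q0,ph).mean(0);print("pull",c.round(1),"tcp",(c+[0,0,-15]).round(1))
s=manip.read_state();print("from",s["eef_pos"],s["eef_rot"])
```

```text
1.045866757325174 [ 0.2  0.  -0.8 -0.5]
pull [557.6 -18.2 323.7] tcp [557.6 -18.2 308.7]
from [ 293.31188698 -282.09563275  486.83263865] [-3.13648220e+00 -1.87100535e-03  1.38088748e+00]
```

```bash
python3 -m crank '[{"offset":[0.016,0.016,-0.005],"spin":0},{"offset":[0.033,0.033,-0.01],"spin":0},{"offset":[0.05,0.05,-0.016],"spin":0},{"offset":[0.067,0.067,-0.022],"spin":0},{"offset":[0.084,0.084,-0.028],"spin":0},{"offset":[0.1,0.1,-0.034],"spin":0},{"offset":[0.117,0.117,-0.039],"spin":-0.5},{"offset":[0.133,0.132,-0.043],"spin":-0.7}]' 0.6
python3 -m crank '[{"offset":[0.016,0.016,-0.005],"spin":0},{"offset":[0.033,0.033,-0.01],"spin":0},{"offset":[0.05,0.05,-0.016],"spin":0},{"offset":[0.067,0.067,-0.022],"spin":0},{"offset":[0.084,0.084,-0.028],"spin":0},{"offset":[0.1,0.1,-0.034],"spin":0},{"offset":[0.117,0.117,-0.039],"spin":0},{"offset":[0.132,0.132,-0.043],"spin":0}]'
python3 - <<'E'
from cell import manip
import cv2
s=manip.read_state();print(s["eef_pos"],s["eef_rot"],s["wrist_force"])
p=manip.camera("scene");a=p["pixels"][150:300,220:420,::-1]
cv2.imwrite("pics/s3.png",cv2.resize(a,None,fx=4,fy=4,interpolation=2))
E
```

```text
clock: 8.47
eef_pos: [427.2, -148.8, 443.1]
eef_rot: [-3.136, -0.002, 1.369]
wrist_force: [0.7, 0.2, -0.3]
finger_gap: 56.5
clock: 9.13
eef_pos: [560.1, -15.4, 399.0]
eef_rot: [-3.135, -0.002, 1.369]
wrist_force: [0.0, 0.0, -0.3]
finger_gap: 56.3
[560.11156066 -15.43823236 399.03835778] [-3.13453311e+00 -1.96639525e-03  1.36924918e+00] [ 0.00854178  0.02677552 -0.31639967]
```

View pics/s3.png

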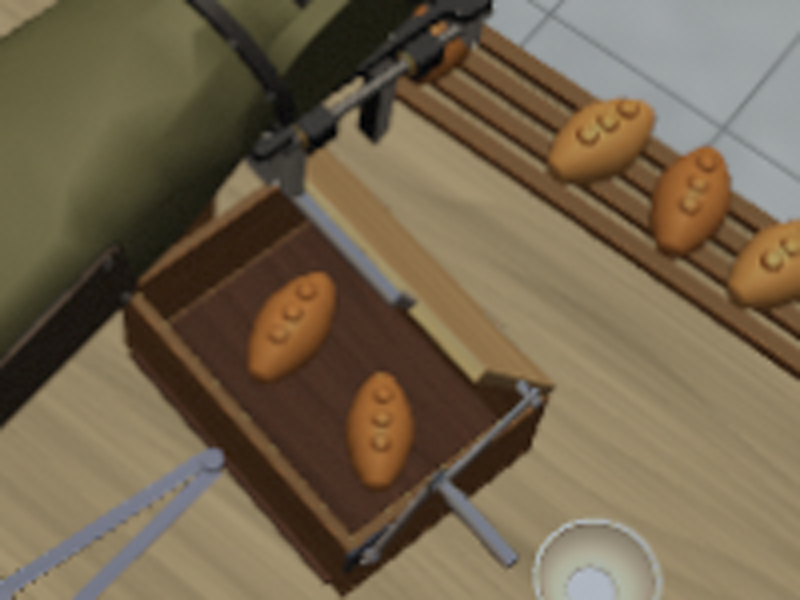

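The stay's knee is clearly up past straight, with the rod at (440,485)–(510,560). The fingers straddle the bar line from above. I'll descend and pinch.

```bash
python3 -m crank '[{"offset":[0,-0.001,-0.015],"spin":0},{"offset":[-0.001,-0.002,-0.03],"spin":0},{"offset":[-0.002,-0.002,-0.045],"spin":0},{"offset":[-0.002,-0.003,-0.06],"spin":0},{"offset":[-0.002,-0.003,-0.074],"spin":0},{"offset":[-0.002,-0.003,-0.083],"spin":0},{"offset":[-0.002,-0.003,-0.09],"spin":0},{"offset":[-0.002,-0.003,-0.09],"spin":0}]'
python3 -m crank '[{"offset":[0,0,0],"spin":0},{"offset":[0,0,0],"spin":0},{"offset":[0,0,0],"spin":0},{"offset":[0,0,0],"spin":0},{"offset":[0,0,0],"spin":0},{"offset":[0,0,0],"spin":0},{"offset":[0,0,0],"spin":0},{"offset":[0,0,0],"spin":0}]' 0 10
python3 - <<'E'
from cell import manip
import cv2
s=manip.read_state();print(s["eef_pos"],s["finger_gap"],s["wrist_force"])
E
```

```text
clock: 9.85
eef_pos: [559.3, -16.3, 306.2]
eef_rot: [-3.131, -0.002, 1.371]
wrist_force: [0.3, -0.5, 0.1]
finger_gap: 56.2
clock: 10.52
eef_pos: [559.0, -16.2, 306.6]
eef_rot: [-3.13, -0.002, 1.371]
wrist_force: [-5.5, 0.6, 3.6]
finger_gap: 11.5
[558.95330652 -16.24149532 306.57427181] 11.504319906540326 [-5.49960997  0.5585976   3.64064108]
```

Run:
```python
import numpy as np
for a,b in [(1.045,.79),(.79,.53),(.53,.27),(.27,0)]:
    for t in np.linspace(a,b,9)[1:]:
        d=-.240*(np.cos(t)-np.cos(a)); print([round(d*.98,3),round(-d*.2,3),round(.240*(np.sin(t)-np.sin(a)),3)],end=' ')
    print()
```

```text
[np.float64(-0.006), np.float64(0.001), np.float64(-0.004)] [np.float64(-0.013), np.float64(0.003), np.float64(-0.008)] [np.float64(-0.019), np.float64(0.004), np.float64(-0.012)] [np.float64(-0.025), np.float64(0.005), np.float64(-0.017)] [np.float64(-0.031), np.float64(0.006), np.float64(-0.022)] [np.float64(-0.037), np.float64(0.007), np.float64(-0.027)] [np.float64(-0.042), np.float64(0.009), np.float64(-0.032)] [np.float64(-0.047), np.float64(0.01), np.float64(-0.037)] 
[np.float64(-0.005), np.float64(0.001), np.float64(-0.006)] [np.float64(-0.011), np.float64(0.002), np.float64(-0.011)] [np.float64(-0.015), np.float64(0.003), np.float64(-0.017)] [np.float64(-0.02), np.float64(0.004), np.float64(-0.023)] [np.float64(-0.025), np.float64(0.005), np.float64(-0.03)] [np.float64(-0.029), np.float64(0.006), np.float64(-0.036)] [np.float64(-0.033), np.float64(0.007), np.float64(-0.042)] [np.float64(-0.037), np.float64(0.008), np.float64(-0.049)] 
[np.float64(-0.004), np.float64(0.001), np.float64(-0.007)] [np.float64(-0.007), np.float64(0.001), np.float64(-0.014)] [np.float64(-0.011), np.float64(0.002), np.float64(-0.021)] [np.float64(-0.014), np.float64(0.003), np.float64(-0.028)] [np.float64(-0.017), np.float64(0.003), np.float64(-0.035)] [np.float64(-0.019), np.float64(0.004), np.float64(-0.042)] [np.float64(-0.022), np.float64(0.004), np.float64(-0.05)] [np.float64(-0.024), np.float64(0.005), np.float64(-0.057)] 
[np.float64(-0.002), np.float64(0.0), np.float64(-0.008)] [np.float64(-0.004), np.float64(0.001), np.float64(-0.016)] [np.float64(-0.005), np.float64(0.001), np.float64(-0.024)] [np.float64(-0.006), np.float64(0.001), np.float64(-0.032)] [np.float64(-0.007), np.float64(0.001), np.float64(-0.04)] [np.float64(-0.008), np.float64(0.002), np.float64(-0.048)] [np.float64(-0.008), np.float64(0.002), np.float64(-0.056)] [np.float64(-0.009), np.float64(0.002), np.float64(-0.064)]
```

```bash
python3 -m crank '[{"offset":[-0.006,0.001,-0.004],"spin":0},{"offset":[-0.013,0.003,-0.008],"spin":0},{"offset":[-0.019,0.004,-0.012],"spin":0},{"offset":[-0.025,0.005,-0.017],"spin":0},{"offset":[-0.031,0.006,-0.022],"spin":0},{"offset":[-0.037,0.007,-0.027],"spin":0},{"offset":[-0.042,0.009,-0.032],"spin":0},{"offset":[-0.047,0.010,-0.037],"spin":0}]' 0 20
```

```text
clock: 11.18
eef_pos: [511.3, -6.6, 269.6]
eef_rot: [-3.13, -0.001, 1.371]
wrist_force: [-3.5, -2.8, 5.2]
finger_gap: 11.6
```

```bash
python3 -m crank '[{"offset":[-0.005,0.001,-0.006],"spin":0},{"offset":[-0.011,0.002,-0.011],"spin":0},{"offset":[-0.015,0.003,-0.017],"spin":0},{"offset":[-0.020,0.004,-0.023],"spin":0},{"offset":[-0.025,0.005,-0.030],"spin":0},{"offset":[-0.029,0.006,-0.036],"spin":0},{"offset":[-0.033,0.007,-0.042],"spin":0},{"offset":[-0.037,0.008,-0.049],"spin":0}]'
```

```text
clock: 11.85
eef_pos: [473.6, 1.1, 220.0]
eef_rot: [-3.129, -0.0, 1.371]
wrist_force: [-4.3, -6.6, 3.3]
finger_gap: 11.4
```

```bash
python3 -m crank '[{"offset":[-0.004,0.001,-0.007],"spin":0},{"offset":[-0.007,0.001,-0.014],"spin":0},{"offset":[-0.011,0.001,-0.021],"spin":0},{"offset":[-0.014,0.002,-0.028],"spin":0},{"offset":[-0.017,0.002,-0.035],"spin":0},{"offset":[-0.019,0.003,-0.042],"spin":0},{"offset":[-0.022,0.003,-0.050],"spin":0},{"offset":[-0.024,0.003,-0.057],"spin":0}]'
```

```text
clock: 12.52
eef_pos: [449.1, 5.1, 162.0]
eef_rot: [-3.128, -0.002, 1.371]
wrist_force: [-0.5, 12.2, 1.0]
finger_gap: 10.9
```

```bash
python3 -m crank '[{"offset":[-0.002,0.001,-0.008],"spin":0},{"offset":[-0.004,0.002,-0.016],"spin":0},{"offset":[-0.005,0.003,-0.024],"spin":0},{"offset":[-0.006,0.003,-0.032],"spin":0},{"offset":[-0.007,0.003,-0.040],"spin":0},{"offset":[-0.008,0.003,-0.048],"spin":0},{"offset":[-0.008,0.003,-0.055],"spin":0},{"offset":[-0.008,0.003,-0.060],"spin":0}]'
```

```text
clock: 13.18
eef_pos: [440.1, 8.0, 100.7]
eef_rot: [-3.126, -0.001, 1.371]
wrist_force: [-6.0, -3.3, 0.1]
finger_gap: 11.3
```

Now I'll press down slowly until contact.

```bash
python3 -m crank '[{"offset":[0,0,-0.001],"spin":0},{"offset":[0,0,-0.002],"spin":0},{"offset":[0,0,-0.003],"spin":0},{"offset":[0,0,-0.004],"spin":0},{"offset":[0,0,-0.005],"spin":0},{"offset":[0,0,-0.005],"spin":0},{"offset":[0,0,-0.005],"spin":0},{"offset":[0,0,-0.005],"spin":0}]'
```

```text
clock: 13.85
eef_pos: [440.1, 8.0, 95.6]
eef_rot: [-3.126, -0.001, 1.371]
wrist_force: [-1.8, -1.9, -3.9]
finger_gap: 11.2
```

```bash
python3 -m crank '[{"offset":[0,0,-0.001],"spin":0},{"offset":[0,0,-0.002],"spin":0},{"offset":[0,0,-0.003],"spin":0},{"offset":[0,0,-0.004],"spin":0},{"offset":[0,0,-0.004],"spin":0},{"offset":[0,0,-0.004],"spin":0},{"offset":[0,0,-0.004],"spin":0},{"offset":[0,0,-0.004],"spin":0}]'
python3 - <<'E'
from cell import manip
import cv2
p=manip.camera("scene");a=p["pixels"][150:300,220:420,::-1]
cv2.imwrite("pics/s4.png",cv2.resize(a,None,fx=4,fy=4,interpolation=2))
E
```

```text
clock: 14.52
eef_pos: [440.2, 8.2, 93.5]
eef_rot: [-3.127, -0.002, 1.371]
wrist_force: [-15.8, 0.6, 27.8]
finger_gap: 11.2
```

View pics/s4.png

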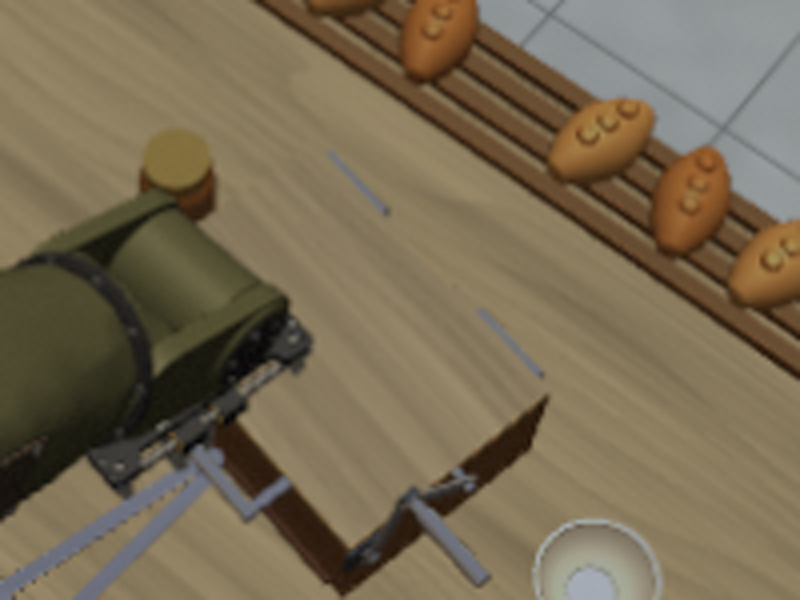

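The lid is flat on the rim (hinges visible at (360,185) and (510,340)), the stay is folded, and the 28 N upward force shows it has seated. I'll ease off, release, and retreat straight up.

```bash
python3 -m crank '[{"offset":[0,0,0.001],"spin":0},{"offset":[0,0,0.001],"spin":0},{"offset":[0,0,0.001],"spin":0},{"offset":[0,0,0.001],"spin":0},{"offset":[0,0,0.001],"spin":0},{"offset":[0,0,0.001],"spin":0},{"offset":[0,0,0.001],"spin":0},{"offset":[0,0,0.001],"spin":0}]' 0.32
python3 -m crank '[{"offset":[0,0,0.003],"spin":0},{"offset":[0,0,0.01],"spin":0},{"offset":[0,0,0.02],"spin":0},{"offset":[0,0,0.035],"spin":0},{"offset":[0,0,0.055],"spin":0},{"offset":[0,0,0.08],"spin":0},{"offset":[0,0,0.105],"spin":0},{"offset":[0,0,0.13],"spin":0}]'
python3 -m crank '[{"offset":[-0.01,0,0.02],"spin":0},{"offset":[-0.03,0,0.05],"spin":0},{"offset":[-0.05,0,0.08],"spin":0},{"offset":[-0.07,0,0.11],"spin":0},{"offset":[-0.09,0,0.13],"spin":0},{"offset":[-0.1,0,0.15],"spin":0},{"offset":[-0.1,0,0.15],"spin":0},{"offset":[-0.1,0,0.15],"spin":0}]'
python3 - <<'E'
from cell import manip
import cv2
p=manip.camera("scene");a=p["pixels"][150:300,220:420,::-1]
cv2.imwrite("pics/s5.png",cv2.resize(a,None,fx=4,fy=4,interpolation=2))
for c in ["scene","top"]:
  p=manip.camera(c)
  for n in ["dish","tongs","jar","mug","card_stand","scraper","lid"]: print(c,n,[([round(v) for v in d["location"]],round(d["conf"],2)) for d in manip.search_frame(p,n)[:1]])
E
```

```text
clock: 15.23
eef_pos: [440.2, 8.2, 94.4]
eef_rot: [-3.127, -0.002, 1.371]
wrist_force: [0.9, -0.7, 0.1]
finger_gap: 30.6
clock: 15.9
eef_pos: [440.0, 8.3, 226.7]
eef_rot: [-3.128, -0.002, 1.371]
wrist_force: [-0.1, 0.2, -0.0]
finger_gap: 30.1
clock: 16.57
eef_pos: [339.8, 8.3, 378.0]
eef_rot: [-3.131, -0.002, 1.371]
wrist_force: [0.6, -0.7, -0.6]
finger_gap: 30.1
scene dish [([586, -281, 19], 0.76)]
scene tongs [([340, 17, 13], 0.93)]
scene jar [([632, 172, 99], 0.58)]
scene mug [([557, -44, 124], 0.44)]
scene card_stand [([335, 19, 10], 0.4)]
scene scraper [([395, -347, 4], 0.96)]
scene lid [([575, -32, 124], 0.68)]
top dish [([577, -286, 13], 0.69)]
top tongs [([416, 33, 7], 0.69)]
top jar [([625, 176, 99], 0.56)]
top mug [([420, 508, 31], 0.87)]
top card_stand [([610, -420, 18], 0.55)]
top scraper [([394, -337, -3], 0.79)]
top lid [([572, -21, 120], 0.75)]
```

View pics/s5.png

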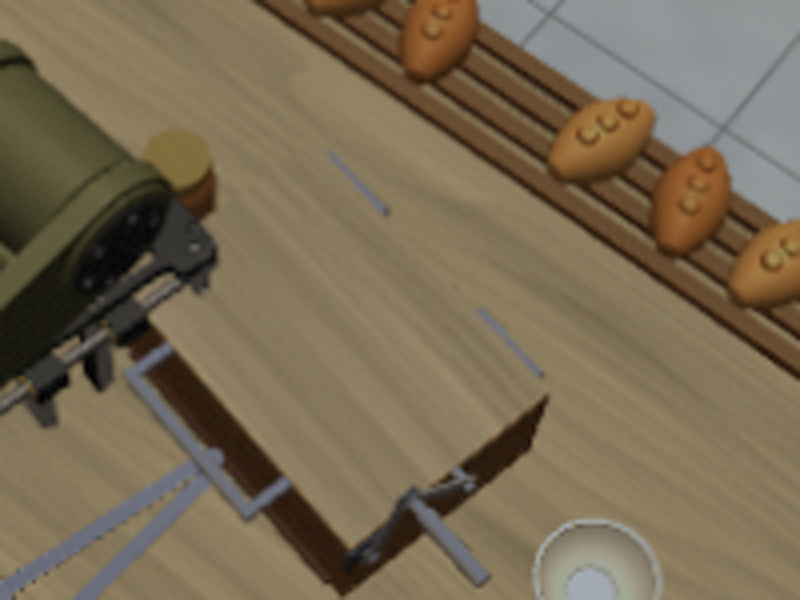

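The lid is still flat on the rim after release, with the bar ends at (130,375) and (248,515). The tongs tip at (213,455) has not moved, and nothing touches the robot. I'm handing in.

```bash
python3 -c "
from cell import manip
print(manip.sign_off())"
```

```text
the job is handed in; nothing more can be done
None
```

The bin is shut and the job is handed in, at about 17 s of the allowed 61 s; the hand-in gave no verdict.

- **Stay:** I gripped the rod, lifted the knee about 23 mm up and forward past centre, and let go. Forces were near zero afterwards, and the picture showed the knee past straight with the lid still up.
- **Lid:** I pinched the pull bar at its middle and lowered the lid along its arc at about 0.4 rad/s. It did not jam. I pressed until it seated on the rim (about 28 N upward), then released and backed away.
- **Last checks:**
  - After release, the picture showed the lid flat on the rim, and the wrist force was about zero.
  - The dish, jar and scraper were found where they started to within about 15 mm, and the top view also found the mug and card stand in place.
  - The trained network's positions for the tongs scattered by several centimetres because the arm hid part of them. The pictures show the tip of the tongs unmoved.
  - In the scene view the mug and card stand came back as low-confidence false finds.
  - The rolls are under the lid and could not be seen at the end. They were unmoved in the last picture before the lid was lowered.

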